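Flip the reorder marker of the empty parts bin

ROBOT

A 6-joint arm with a two-finger parallel gripper is mounted at the origin on the work surface. World frame = base frame: x ahead of the robot, y to its left, z up, the work surface at z = 0. Lengths are in m, angles in degrees, forces in N, time in s.
With the tool pointing down it reaches from about 0.25 to 0.725 m from the base axis. Payload 9.7 kg.
Tool frame: the origin (TCP) lies on the centre line of the jaws, within the pads' length; the fingertips stand 14 mm ahead of it and the grasp point (between the pads) lies 5 mm behind it; z points along the fingers, y is the line along which they close (so a half turn about z gives the same grasp; the last joint's range is limited). The gripper opens to 85 mm and grips with 20 to 120 N. Pads are 22 mm wide; open, the fingers measure 114 mm over their backs; the gripper's body (76 mm by 85 mm) begins 54 mm behind the grasp point. The pads swing forward as they close: fully open they stand 13 mm farther back than shut.
Start: joints at [-76.662, 4.979, 10.078, 95.1, 0, 90], TCP at [0.127, -0.535, 0.245] pointing down, gripper open.
Joint ranges: [-179.16, 179.16], [-48.56, 103.87], [-65.8, 70.77], [-126.05, 130.52], [-82.76, 87.17], [-180, 180]. Speed limits (degrees/s): [127.2, 127.2, 147.25, 180, 180, 180].

INTERFACE

Orientations are given as [roll, pitch, yaw] about the fixed x, y, z axes, in that order (R = Rz(yaw) Ry(pitch) Rx(roll)).
In Python, from workcell import bot, camera, get_calibration, ticket gives the robot as it stands. The module is installed in compiled form; this text tells all that it offers.
- The arm moves only by the tool send_rows, never from a script. Its arguments are lists of equal length, an entry for each row: "linear": the shift along the tool's x, y, z in m, a list of three; "twist": the turn, a rotation vector about the tool's x, y, z in units of 10 degrees (1.0 is 10 degrees), a list of three; "gripper": the opening in per cent of the stroke, from 0 (shut) to 100 (fully open). In form: {"linear": [[x, y, z], ...], "twist": [[wx, wy, wz], ...], "gripper": [gripper, ...]}. A call has 1 to 8 rows; each row shifts and turns the commanded pose from where the row before left it, along the tool's axes as they then stand; what a row does not reach is not made up. A row lasts 1/8 s, in which the tool goes at most 62.5 mm and 10.7 degrees, less where a joint would pass 70% of its speed; a pose out of reach is approached as far as the arm can. A call with a gripper value outside its range is refused whole. The fingers move at their own pace and stop on an object; "grip_force" is the grip in N (left out, the last holds). Time passes only in rows, so rows that do not move let the fingers close. It gives the time, the measured TCP pose, the force, the opening and the grip force at its end, in the units of the state.
- bot.get_obs(): the state, without advancing time (a new reading comes with each control period).
- camera(name): name is "scene" or "top" or "wrist"; returns the picture (420x560x3 uint8, red, green, blue); there is no depth.
- get_calibration(name): a dict with "fx", "fy", "cx", "cy" (pixels), "origin" and "orientation" of the camera in the world; the wrist camera has in their place "hand_eye" (4x4, takes a point from camera to tool coordinates, whose origin is the TCP and whose axes are the flange's). Camera axes: x right, y down, z forward; pixel columns grow to the right and rows downward; lengths in m; the calibration is good to about 2 mm. A picture is of the moment at which its call begins: read the wrist's pose just before it. get_calibration takes no time and is no camera call.
- ticket.job_done(): hands the job in; it is judged then, once.
The state is a dict: "time": time; "q": joint angles; "qd": joint speeds; "joint_efforts": joint torques, N m; "ee_pos": TCP position; "tcp_rot": TCP orientation; "wrist_force": force on the tool from outside, world axes, zero at the start; "torque": the same for the moment, N m; "opening": finger opening in m; "grasp_force": force on a finger pad.
Only numpy, scipy, OpenCV 4.12 (cv2) and the standard library are available. Lean on these libraries where they do the work, as an engineer would, in place of code of your own. Each camera call takes 0.05 s, during which the arm holds its last target. There are 200 camera calls.

TASK

One of the three parts bins on the bench rack has run empty. Using only the fingertips, gently flip that bin's hinged marker right over its pivot, from in front of the bin to lying flat over the bin's opening, so that its reorder face (the big cross) shows. Do not pinch the marker, and leave the other two markers and the loose things on the bench as they are.

Things in the scene. Friction and masses are not known exactly. Their poses are not given: they have to be found in the camera images.
- rack: Bin rack of aluminium bars, 412 mm long (y) x 174 deep (x), fixed to the bench; origin on the bench under its middle. Carries three equal grey picking bins side by side at 125 mm pitch, in any order, fronts towards the robot. One is EMPTY, one is heaped with bolts, one with white terminal blocks. Each has a hinged marker on its front lip.
- bin_empty: The EMPTY bin, fixed on the rack. 150 mm deep (x) x 105 wide (y); sides and back 78 high, front lip 45. Origin: centre of its underside, 20 mm above the bench; +x to its back, -x front (robot side), z up. Its steel marker bracket stands on the front lip: cheeks at y = +-42 mm, x -90 to -68, up to 91 mm high; two thin rest bars under the pivot, within 11 mm of it.
- pivot_empty (a point): Middle of the level pivot pin of the empty bin's marker, at (-79, 0, 86) mm in the bin's frame, 106 mm above the bench. The pivot runs along the bin's y; the point's axes are the bin's.
- tab_empty (a point): Point in the thumb tab of the empty bin's marker (moves with it), mid thickness, 78 mm from the pivot. The marker: flat white plate, 66 mm wide, 4 thick, reaching 66 mm from the pivot, then a thumb tab 30 wide that ends 80 mm from the pivot; 30 g. Upper face at the start: card with a bar code; other (reorder) face: card with a big black cross. Below the tab the space is free down to the bench.
- marker_empty (a joint): Angle of the empty bin's marker, rad. 0: level in front of the bin, towards the robot, bar code up; pi/2: upright; 3.14: its stop, level above the bin's opening, cross up. Starts at 0 to 0.3. Stiff hinge: it stays where it is left and takes about 0.6 N at the tab to turn. Keep the fingers' force on it and on its bin under 20 N: a pinch would be too much.
- tab_bolts (a point): Same point of the marker of the bin heaped with bolts, to be left alone. Bin and marker have the same sizes as the empty one's; the marker starts at 0 to 0.3 rad.
- tab_blocks (a point): Same point of the marker of the bin heaped with white terminal blocks, to be left alone; same sizes, starts at 0 to 0.3 rad.
- screwdriver: Loose bystander: screwdriver 190 mm long lying on the bench in front of the rack, origin at its underside's centre, x along the blade
- spray: Loose bystander: small bottle 48 mm across, 130 mm high, standing beside the rack on its right (-y); origin at the centre of its underside
- contactor: Loose bystander: contactor 78 x 45 x 78 mm high, standing beside the rack on its left (+y); origin at the centre of its underside
- pulley: Loose bystander: aluminium belt pulley 48 mm across, 26 mm high, lying flat in front of the rack; origin at the centre of its underside

How it is judged (in metres and radians):
At the end, for the whole second after the job is handed in: The empty bin's marker lies over the bin's opening within 0.11 rad (6 degrees) of fully flat and at rest, and the other two markers' tabs are within 15 mm of where they were (value of joint marker_empty above 3.03 rad and velocity of joint marker_empty between -0.05 and 0.05 rad/s and distance of each of tab_bolts, tab_blocks from where it was at the start of the episode below 0.015 m); the robot touches nothing.
It fails at once if the fingers press or pinch the empty bin's marker, or its bin, with more than 20 N (contact force between the fingers and bin_empty above 20 N).
It fails at once if another bin's marker is moved more than 15 mm at its tab (distance of any of tab_bolts, tab_blocks from where it was at the start of the episode above 0.015 m).
It fails at once if a loose thing on the bench is lifted, carried or knocked more than 25 mm (distance of any of screwdriver, spray, contactor, pulley from where it was at the start of the episode above 0.025 m).
It also fails if it takes over 45 s, if anything falls off the work surface, if the arm or the gripper's body presses on something with over 40 N, if the wrist force passes 120 N, or if a joint passes its speed limit or range.

## Working session

There is one attempt and no reset: what is moved stays moved. The work goes in short steps, Python scripts to look and compute and a tool call to move; the robot and the scene stay as the last step left them, time stands still between calls to the robot, and variables do not carry over. Pictures are saved under pics/ and viewed, at most 10 in all, crops included, and the job is handed in when it is done.

Besides the shell and the picture viewer there is one more tool, called by a JSON object that holds its "name" and its "arguments". send_rows: Moves the arm, as the interface text tells. Its arguments: {"type":"object","properties":{"linear":{"type":"array"},"twist":{"type":"array"},"gripper":{"type":"array"},"grip_force":{"type":"number"}},"required":["linear","twist","gripper"]}

```bash
mkdir -p pics; python3 - <<'E'
from workcell import bot,camera,get_calibration
import cv2,numpy as np
o=bot.get_obs();print(o)
for n in("scene","top"):
    print(n,get_calibration(n)); cv2.imwrite(f"pics/{n}0.png",camera(n)[:,:,::-1])
print(get_calibration("wrist"))
E
```

```text
{'time': 0.0, 'q': array([-7.66605068e+01,  5.01107119e+00,  1.00322888e+01,  9.51020295e+01,
        1.84678349e-05,  8.99989480e+01]), 'qd': array([ 0.00020359, -0.06842222, -0.05529045,  0.00347198,  0.02093995,
        0.11384029]), 'joint_efforts': array([-4.20400493e-04, -5.20389318e+01,  4.64799428e+01,  1.65115652e-02,
        1.90960975e-05,  1.58943084e-05]), 'ee_pos': array([ 0.12684066, -0.53492616,  0.24456397]), 'tcp_rot': array([-1.79919188e+02, -1.99515785e-05,  1.33405451e+01]), 'wrist_force': array([-0.54245038,  0.81618685,  0.19158604]), 'torque': array([-0.01318097,  0.0451035 , -0.00209408]), 'grasp_force': 0.0, 'opening': 0.0853046252958832}
scene {'fx': 478.1295391769407, 'fy': 478.1295391769407, 'cx': 272.16722136315025, 'cy': 202.0714496285883, 'origin': array([0.95906846, 0.85208044, 0.95828978]), 'orientation': array([-134.16239095,    0.87749953,  150.79302306])}
top {'fx': 465.44389067447236, 'fy': 465.44389067447236, 'cx': 290.0183284108118, 'cy': 204.8505924440132, 'origin': array([0.34019244, 0.05313809, 1.09438389]), 'orientation': array([-1.66814653e+02,  1.34069963e-01, -9.03373468e+01])}
{'fx': 343.48387372785277, 'fy': 343.48387372785277, 'cx': 275.7833981262945, 'cy': 220.16468189806346, 'hand_eye': array([[-9.26619508e-04, -9.48180420e-01, -3.17731069e-01,
         8.19541528e-02],
       [ 9.99999547e-01, -9.47531932e-04, -8.87161047e-05,
         1.31366302e-04],
       [-2.16941461e-04, -3.17731008e-01,  9.48180869e-01,
        -1.30060605e-01],
       [ 0.00000000e+00,  0.00000000e+00,  0.00000000e+00,
         1.00000000e+00]])}
```

View pics/scene0.png

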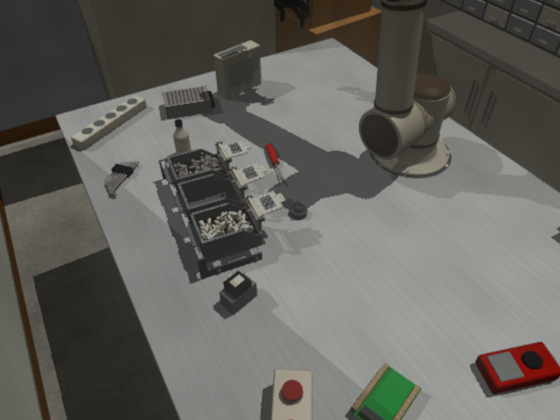

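View pics/top0.png

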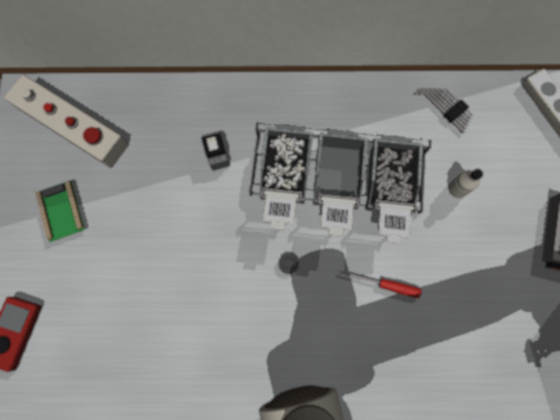

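The middle bin, around (340,165) in the top view, is empty. Its marker is at about (337,213), with bolts to the right and blocks to the left. I'll measure the white plates from both views.

```bash
cat > h.py <<'E'
import cv2,numpy as np
from scipy.spatial.transform import Rotation as R
from workcell import bot,camera,get_calibration
def cam(n,obs=None):
    c=get_calibration(n)
    if n=="wrist":
        T=R.from_euler('xyz',obs['tcp_rot'],degrees=True).as_matrix(); H=c['hand_eye']
        return c,T@H[:3,:3],T@H[:3,3]+obs['ee_pos']
    return c,R.from_euler('xyz',c['orientation'],degrees=True).as_matrix(),np.array(c['origin'])
def ray(k,p):
    c,M,o=k; d=M@np.array([(p[0]-c['cx'])/c['fx'],(p[1]-c['cy'])/c['fy'],1]); return o,d/np.linalg.norm(d)
def plane(k,p,z):
    o,d=ray(k,p); return o+d*(z-o[2])/d[2]
def proj(k,X):
    c,M,o=k; v=M.T@(np.array(X)-o); return np.array([c['fx']*v[0]/v[2]+c['cx'],c['fy']*v[1]/v[2]+c['cy']])
def tri(k1,p1,k2,p2):
    o,d=ray(k1,p1);q,e=ray(k2,p2)
    s=np.linalg.lstsq(np.c_[d,-e],q-o,rcond=None)[0]
    a,b=o+d*s[0],q+e*s[1]; return (a+b)/2,np.linalg.norm(a-b)
E
python3 - <<'E'
from h import *
t=cv2.imread('pics/top0.png');s=cv2.imread('pics/scene0.png')
a=cv2.resize(t[110:250,240:440],None,fx=4,fy=4,interpolation=cv2.INTER_CUBIC)
b=cv2.resize(s[130:260,160:310],None,fx=5,fy=4.6154/1,interpolation=cv2.INTER_CUBIC)
cv2.imwrite('pics/a.png',a);cv2.imwrite('pics/b.png',b)
k=cam('top')
for p in [(337,213),(280,210),(395,221),(289,262),(412,293),(345,275)]: print(p,plane(k,p,.11).round(3),plane(k,p,.01).round(3))
E
```

```text
(337, 213) [ 0.552 -0.047  0.11 ] [ 0.574 -0.058  0.01 ]
(280, 210) [0.56  0.076 0.11 ] [0.582 0.078 0.01 ]
(395, 221) [ 0.534 -0.172  0.11 ] [ 0.553 -0.195  0.01 ]
(289, 262) [0.447 0.057 0.11 ] [0.458 0.057 0.01 ]
(412, 293) [ 0.381 -0.198  0.11 ] [ 0.385 -0.224  0.01 ]
(345, 275) [ 0.419 -0.06   0.11 ] [ 0.427 -0.072  0.01 ]
```

View pics/a.png

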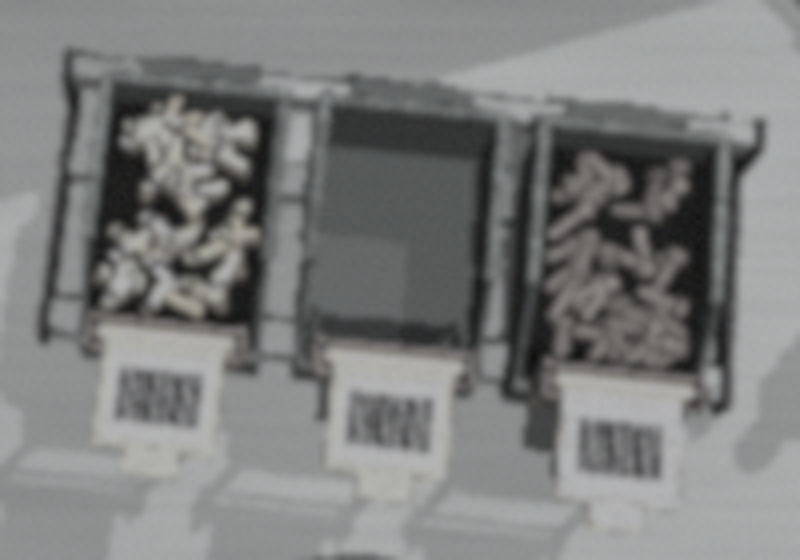

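View pics/b.png

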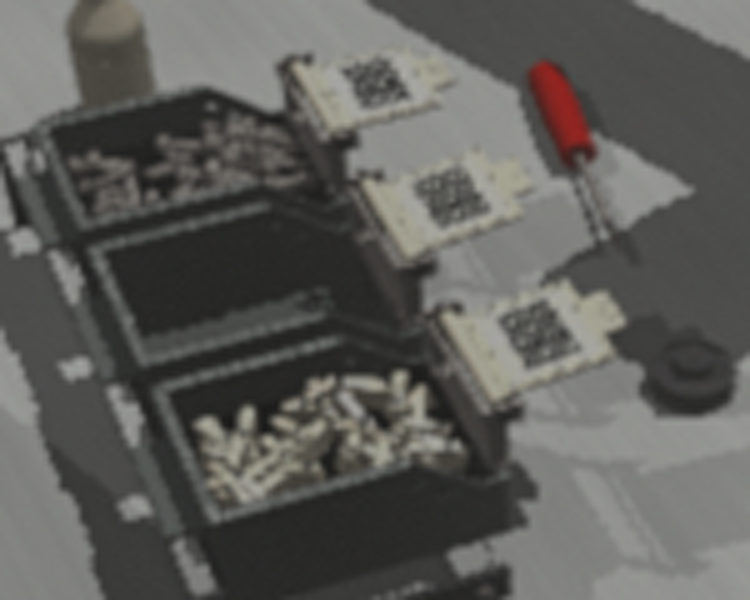

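Middle marker in the top crop: rear corners (327,350) and (470,362), tab end middle (384,499). In the scene crop: rear corners (365,178) and (408,262), tab end (527,176). I'll triangulate these.

```bash
python3 - <<'E'
from h import *
T,S=cam('top'),cam('scene')
f=lambda p:(p[0]/4+240-.4,p[1]/4+110-.4); g=lambda p:(p[0]/5+160-.4,p[1]/4.6154+130-.4)
for n,a,b in [('E rearL',(327,350),(408,262)),('E rearR',(470,362),(365,178)),('E tab',(384,499),(527,176)),('E code',(390,421),(452,195)),
 ('blk code',(158,399),(541,333)),('bolt code',(621,449),(378,80)),('blk tab',(148,471),(618,309)),('bolt tab',(615,527),(449,72))]:
    x,e=tri(T,f(a),S,g(b)); print(n,x.round(4),round(e,4))
for n,p in [('binL',(325,100)),('binR',(497,112))]: print(n,plane(T,f(p),.098).round(3))
for n,p in [('pulley',(289,262)),('sd tip',(339,273)),('sd end',(420,294))]: print(n,plane(T,p,.015).round(3))
E
```

```text
E rearL [ 0.5864 -0.0132  0.1082] 0.0041
E rearR [ 0.5766 -0.0893  0.1123] 0.0079
E tab [ 0.5013 -0.0403  0.1171] 0.007
E code [ 0.5441 -0.0451  0.1171] 0.0056
blk code [0.5576 0.0793 0.1151] 0.0054
bolt code [ 0.5287 -0.1687  0.1137] 0.0058
blk tab [0.5168 0.0851 0.1188] 0.0072
bolt tab [ 0.4866 -0.1638  0.1072] 0.008
binL [ 0.738 -0.017  0.098]
binR [ 0.73  -0.115  0.098]
pulley [0.457 0.057 0.015]
sd tip [ 0.431 -0.058  0.015]
sd end [ 0.383 -0.241  0.015]
```

{"name": "send_rows", "arguments": {"linear": [[0.032,-0.036,0],[0.032,-0.036,0],[0.032,-0.036,0],[0.032,-0.036,0],[0.032,-0.036,0],[0.032,-0.036,0],[0.032,-0.036,0],[0.032,-0.036,0]], "twist": [[0,0,0],[0,0,0],[0,0,0],[0,0,0],[0,0,0],[0,0,0],[0,0,0],[0,0,0]], "gripper": [0,0,0,0,0,0,0,0], "grip_force": 20}}

```text
time: 1.1
ee_pos: [0.3099, -0.1944, 0.2451]
tcp_rot: [180.0, -0.0, 13.3]
wrist_force: [0.7, -1.2, 0.3]
opening: 0.0002
grasp_force: 0.0
```

{"name": "send_rows", "arguments": {"linear": [[0.032,-0.036,0],[0.032,-0.036,0],[0.032,-0.036,0],[0.032,-0.036,0],[0,0,0],[0,0,0],[0,0,0],[0,0,0]], "twist": [[0,0,0],[0,0,0],[0,0,0],[0,0,0],[0,0,0.5],[0,0,0.5],[0,0,0.5],[0,0,0.5]], "gripper": [0,0,0,0,0,0,0,0]}}

```text
time: 2.1
ee_pos: [0.3995, -0.0384, 0.245]
tcp_rot: [-179.4, 0.0, -5.9]
wrist_force: [-0.1, 1.2, 0.1]
opening: 0.0
grasp_force: 0.0
```

{"name": "send_rows", "arguments": {"linear": [[0,0,0],[0,0,0],[0,0,0],[0,0,0],[0,0,0],[0,0,0],[0,0,0]], "twist": [[0,0.75,0],[0,0.75,0],[0,0.75,0],[0,0.75,0],[0,0.75,0],[0,0.75,0],[0,0,0]], "gripper": [0,0,0,0,0,0,0]}}

```text
time: 2.98
ee_pos: [0.4588, -0.047, 0.261]
tcp_rot: [-179.2, -41.2, -6.3]
wrist_force: [-0.8, -0.1, -0.3]
opening: -0.0001
grasp_force: 0.0
```

```bash
python3 - <<'E'
from h import *
o=bot.get_obs();k=cam('wrist',o);cv2.imwrite('pics/w1.png',camera('wrist')[:,:,::-1])
print({n:np.round(o[n],3) for n in('time','q','ee_pos','tcp_rot','wrist_force','opening')})
for X in [(.5013,-.0403,.117),(.581,-.05,.106)]: print(proj(k,X).round(1))
E
```

```text
{'time': np.float64(2.975), 'q': array([ -6.341, -48.493, -37.428,  59.861,   0.83 , 179.943]), 'ee_pos': array([ 0.459, -0.047,  0.261]), 'tcp_rot': array([-179.219,  -41.205,   -6.265]), 'wrist_force': array([-0.761, -0.072, -0.315]), 'opening': np.float64(-0.0)}
[264.7 283.1]
[267.7 204.8]
```

View pics/w1.png

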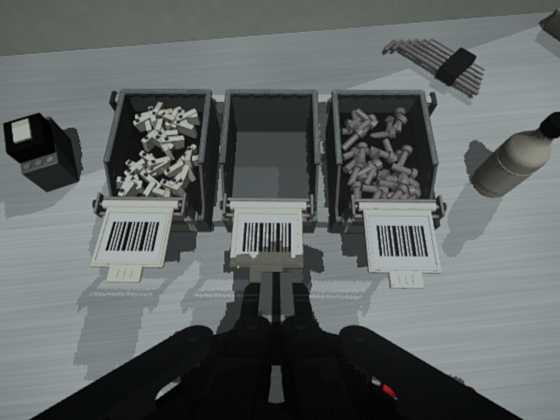

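The wrist view shows the empty bin in the middle. Its marker spans columns 230–303 and the shut fingers are at about column 276, tip row about 268. Fingers are about 5 mm too far right. The tilt stopped at 41° because joint 2 is at its limit. I'll go down in front of the tab.

{"name": "send_rows", "arguments": {"linear": [[-0.012,-0.001,0.013],[-0.012,-0.001,0.013],[-0.012,-0.001,0.013],[-0.012,-0.001,0.013],[0,0,0]], "twist": [[0,0,0],[0,0,0],[0,0,0],[0,0,0],[0,0,0]], "gripper": [0,0,0,0,0]}}

```text
time: 3.65
ee_pos: [0.4679, -0.0461, 0.1913]
tcp_rot: [-179.2, -40.4, -6.0]
wrist_force: [-1.4, -0.2, 0.4]
opening: -0.0002
grasp_force: 0.0
```

```bash
python3 - <<'E'
from h import *
o=bot.get_obs()
print({n:np.round(o[n],4) for n in('q','ee_pos','tcp_rot')})
E
```

```text
{'q': array([ -6.0906, -48.4793, -44.8314,  53.2396,   0.799 , 179.9426]), 'ee_pos': array([ 0.4679, -0.0461,  0.1913]), 'tcp_rot': array([-179.2499,  -40.4091,   -6.0152])}
```

{"name": "send_rows", "arguments": {"linear": [[0,-0.0025,0],[0,-0.0025,0],[-0.008,0,0.013],[-0.008,0,0.013],[-0.008,0,0.013],[-0.008,0,0.013],[0,0,0]], "twist": [[0,-0.5,0],[0,-0.5,0],[0,0,0],[0,0,0],[0,0,0],[0,0,0],[0,0,0]], "gripper": [0,0,0,0,0,0,0]}}

```text
time: 4.53
ee_pos: [0.4667, -0.0432, 0.1309]
tcp_rot: [-179.3, -30.5, -5.7]
wrist_force: [0.3, -0.5, 0.7]
opening: -0.0005
grasp_force: 0.0
```

```bash
python3 - <<'E'
from h import *
o=bot.get_obs();k=cam('wrist',o);cv2.imwrite('pics/w2.png',camera('wrist')[:,:,::-1])
print({n:np.round(o[n],4) for n in('q','ee_pos','tcp_rot')})
for X in [(.5013,-.0403,.117),(.581,-.05,.106)]: print(proj(k,X).round(1))
E
```

```text
{'q': array([ -5.6798, -38.5897, -42.5284,  55.5793,   0.6765, 179.9876]), 'ee_pos': array([ 0.4667, -0.0432,  0.1309]), 'tcp_rot': array([-179.3308,  -30.4821,   -5.6654])}
[263.6 233.6]
[269.3  99. ]
```

View pics/w2.png

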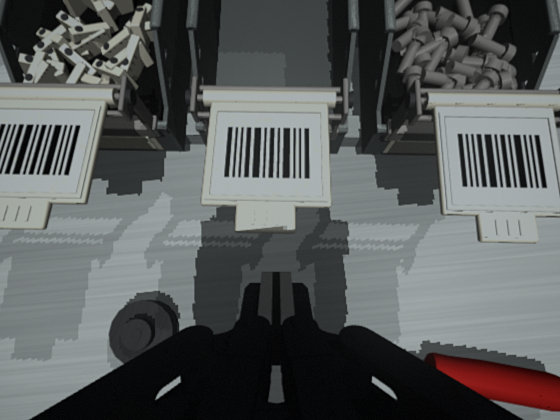

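The tab end is at (265,231), close to the predicted (264,234). Fingers are at column 276, so I'll shift 5 mm left, go down, then forward under the tab.

{"name": "send_rows", "arguments": {"linear": [[0,-0.005,0],[-0.008,0,0.014],[-0.008,0,0.014],[0,0,0],[0.007,0,0.004],[0.007,0,0.004],[0.007,0,0.004],[0,0,0]], "twist": [[0,0,0],[0,0,0],[0,0,0],[0,0,0],[0,0,0],[0,0,0],[0,0,0],[0,0,0]], "gripper": [0,0,0,0,0,0,0,0]}}

```text
time: 5.58
ee_pos: [0.4928, -0.0436, 0.1008]
tcp_rot: [-179.3, -30.6, -5.4]
wrist_force: [1.4, 0.2, 0.8]
opening: -0.0001
grasp_force: 0.0
```

```bash
cat > plan.py <<'E'
from h import *
o=bot.get_obs(); yaw=np.radians(-6.65); piv=np.array([.581,.106])  # x (along bin), z
u=o['ee_pos'][0]-piv[0]; w=o['ee_pos'][2]-piv[1]; phi=-o['tcp_rot'][1]
print('now',np.round([u*1000,w*1000,phi],1),o['q'].round(1))
cur=np.array([u,w])/[np.cos(yaw),1]
for th,f,r in [(25,30,72),(40,30,70),(55,30,68),(70,30,66),(85,30,64),(100,30,62),(115,30,60),(130,30,58),(145,25,57),(155,20,56),(165,15,55),(172,10,55),(177,10,55)]:
    t,p=np.radians([th,f]); z=np.array([np.sin(p),-np.cos(p)]);x=np.array([np.cos(p),np.sin(p)])
    n=np.array([-np.sin(t),-np.cos(t)]);d=np.array([-np.cos(t),np.sin(t)])
    if th<145: C=r/1000*d+.002*n; tp=C-.011*x
    else: tp=r/1000*d+n*(.002+.011*abs(x@n))
    T=tp-.014*z; D=T-cur; q=np.radians(phi); zo=np.array([np.sin(q),-np.cos(q)]);xo=np.array([np.cos(q),np.sin(q)])
    print(th,'TCP rel',(T*1000).round(0),'tool dx,dz mm',np.round([D@xo*1000,D@zo*1000],1),'twist y',round((f-phi)/10,2)); cur=T;phi=f
E
python3 plan.py
```

```text
now [-88.2  -5.2  30.6] [ -5.4 -33.8 -43.4  49.9   0.7 180. ]
25 TCP rel [-83.  35.] tool dx,dz mm [ 25.9 -31.7] twist y -0.06
40 TCP rel [-71.  50.] tool dx,dz mm [17.1 -7.3] twist y 0.0
55 TCP rel [-57.  61.] tool dx,dz mm [17.9 -2.5] twist y 0.0
70 TCP rel [-41.  68.] tool dx,dz mm [17.4  2.2] twist y 0.0
85 TCP rel [-24.  70.] tool dx,dz mm [15.7  6.5] twist y 0.0
100 TCP rel [-8. 68.] tool dx,dz mm [13.1 10.1] twist y 0.0
115 TCP rel [ 7. 62.] tool dx,dz mm [ 9.7 12.7] twist y 0.0
130 TCP rel [19. 52.] tool dx,dz mm [ 5.8 14.3] twist y 0.0
145 TCP rel [39. 49.] tool dx,dz mm [14.8 12.9] twist y -0.5
155 TCP rel [45. 40.] tool dx,dz mm [ 1.8 10.8] twist y -0.5
165 TCP rel [49. 30.] tool dx,dz mm [ 0.7 10.7] twist y -0.5
172 TCP rel [52. 24.] tool dx,dz mm [1.1 6.4] twist y -0.5
177 TCP rel [52. 20.] tool dx,dz mm [-0.1  3.9] twist y 0.0
```

{"name": "send_rows", "arguments": {"linear": [[0.0065,0,-0.008],[0.0065,0,-0.008],[0.0065,0,-0.008],[0.0065,0,-0.008],[0.0085,0,-0.0035],[0.0085,0,-0.0035],[0,0,0]], "twist": [[0,0,0],[0,0,0],[0,0,0],[0,0,0],[0,0,0],[0,0,0],[0,0,0]], "gripper": [0,0,0,0,0,0,0]}}

```text
time: 6.45
ee_pos: [0.51, -0.0457, 0.1569]
tcp_rot: [-179.3, -30.6, -5.4]
wrist_force: [-0.4, -0.1, -0.7]
opening: 0.0001
grasp_force: 0.0
```

```bash
python3 - <<'E'
from h import *
o=bot.get_obs();w=camera('wrist')[:,:,::-1];s=camera('scene')[:,:,::-1]
c=cv2.resize(s[110:270,150:350],(500,400),interpolation=cv2.INTER_CUBIC)
cv2.imwrite('pics/c3.png',np.hstack([cv2.resize(w,(300,400)),c]))
E
python3 plan.py|head -1
```

```text
now [-71.7  49.9  30.5] [ -5.5 -31.5 -36.   55.    0.7 179.9]
```

View pics/c3.png

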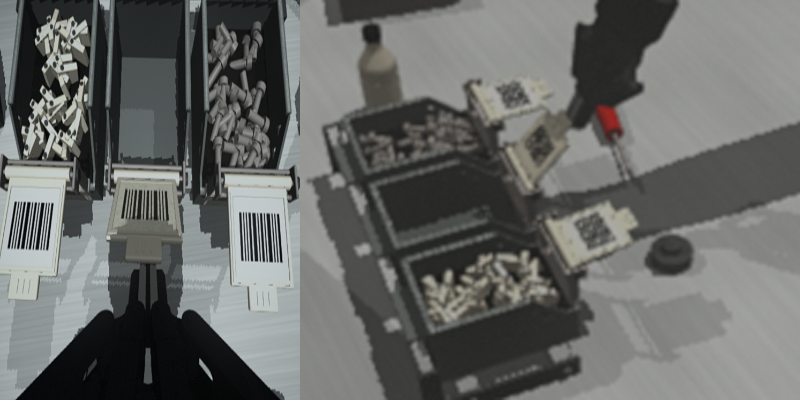

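The marker is lifting. In the wrist half, its plate at about (145,210) is foreshortened and sits ahead of the finger, centred. I'll continue over the top.

{"name": "send_rows", "arguments": {"linear": [[0.009,0,-0.001],[0.009,0,-0.001],[0.0085,0,0.001],[0.0085,0,0.001],[0.008,0,0.003],[0.008,0,0.003],[0.0065,0,0.005],[0.0065,0,0.005]], "twist": [[0,0,0],[0,0,0],[0,0,0],[0,0,0],[0,0,0],[0,0,0],[0,0,0],[0,0,0]], "gripper": [0,0,0,0,0,0,0,0]}}

```text
time: 7.55
ee_pos: [0.5728, -0.0514, 0.1748]
tcp_rot: [-179.3, -30.6, -5.4]
wrist_force: [-0.6, -0.4, 0.7]
opening: 0.0003
grasp_force: 0.2
```

{"name": "send_rows", "arguments": {"linear": [[0.005,0,0.0065],[0.005,0,0.0065],[0.003,0,0.007],[0.003,0,0.007],[0,0,0]], "twist": [[0,0,0],[0,0,0],[0,0,0],[0,0,0],[0,0,0]], "gripper": [0,0,0,0,0]}}

```text
time: 8.18
ee_pos: [0.5997, -0.0537, 0.1591]
tcp_rot: [-179.3, -30.5, -5.4]
wrist_force: [-0.4, 0.5, -0.4]
opening: -0.0
grasp_force: 0.0
```

```bash
python3 - <<'E'
from h import *
o=bot.get_obs();w=camera('wrist')[:,:,::-1];s=camera('scene')[:,:,::-1]
c=cv2.resize(s[110:270,150:350],(500,400),interpolation=cv2.INTER_CUBIC)
cv2.imwrite('pics/c4.png',np.hstack([cv2.resize(w,(300,400)),c]))
E
python3 plan.py|head -1
```

```text
now [18.6 53.8 30.6] [ -5.4 -17.6 -26.4  50.7   0.7 180. ]
```

View pics/c4.png

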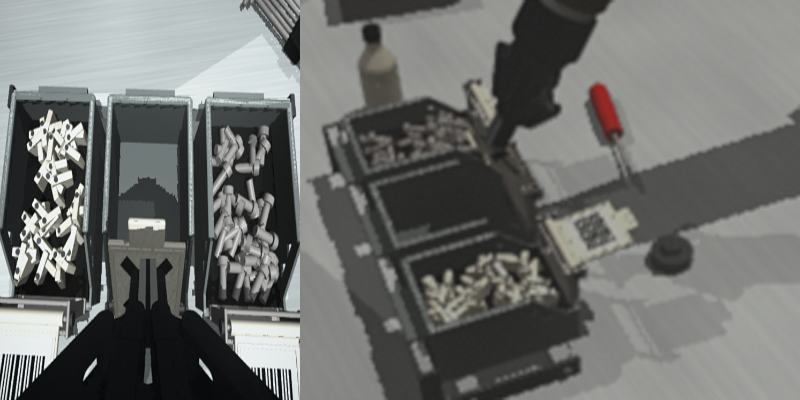

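The marker is past upright, with the tab at (147,225) in the wrist half. I'll push down towards the stop, keeping the arm slow.

{"name": "send_rows", "arguments": {"linear": [[0.007,0,0.006],[0.007,0,0.006],[0.001,0,0.0055],[0.001,0,0.0055],[0,0,0.005],[0,0,0.005],[0,0,0]], "twist": [[0,-0.25,0],[0,-0.25,0],[0,-0.25,0],[0,-0.25,0],[0,-0.25,0],[0,-0.25,0],[0,0,0]], "gripper": [0,0,0,0,0,0,0]}}

```text
time: 9.15
ee_pos: [0.6277, -0.0559, 0.1375]
tcp_rot: [-179.4, -15.6, -5.2]
wrist_force: [-0.9, -0.4, 0.4]
opening: -0.0
grasp_force: 0.0
```

```bash
python3 plan.py|sed -n '1p;12,14p'
```

```text
now [46.7 31.5 15.6] [-5.400e+00  1.000e-01 -8.600e+00  6.580e+01  7.000e-01  1.799e+02]
165 TCP rel [49. 30.] tool dx,dz mm [ 0.7 10.7] twist y -0.5
172 TCP rel [52. 24.] tool dx,dz mm [1.1 6.4] twist y -0.5
177 TCP rel [52. 20.] tool dx,dz mm [-0.1  3.9] twist y 0.0
```

{"name": "send_rows", "arguments": {"linear": [[0.001,0,0.003],[0.001,0,0.003],[0,0,0.001],[0,0,0]], "twist": [[0,-0.25,0],[0,-0.25,0],[0,0,0],[0,0,0]], "gripper": [0,0,0,0]}}

```text
time: 9.65
ee_pos: [0.6308, -0.0562, 0.1315]
tcp_rot: [-179.4, -10.6, -5.2]
wrist_force: [-0.4, 0.5, 0.1]
opening: 0.0
grasp_force: 0.0
```

{"name": "send_rows", "arguments": {"linear": [[0,0,0.001],[0,0,0.001],[0,0,0]], "twist": [[0,0,0],[0,0,0],[0,0,0]], "gripper": [0,0,0]}}

```text
time: 10.02
ee_pos: [0.6312, -0.0562, 0.1295]
tcp_rot: [-179.4, -10.6, -5.2]
wrist_force: [-0.8, 0.0, 0.7]
opening: 0.0
grasp_force: 0.1
```

{"name": "send_rows", "arguments": {"linear": [[0,0,0.001],[0,0,0]], "twist": [[0,0,0],[0,0,0]], "gripper": [0,0]}}

```text
time: 10.28
ee_pos: [0.6316, -0.0562, 0.1284]
tcp_rot: [-179.4, -10.6, -5.2]
wrist_force: [0.1, 0.7, 0.3]
opening: -0.0002
grasp_force: 0.1
```

{"name": "send_rows", "arguments": {"linear": [[0,0,0.001],[0,0,0.001],[0,0,0]], "twist": [[0,0,0],[0,0,0],[0,0,0]], "gripper": [0,0,0]}}

```text
time: 10.65
ee_pos: [0.6319, -0.0562, 0.1263]
tcp_rot: [-179.4, -10.6, -5.2]
wrist_force: [0.1, 0.6, -0.3]
opening: 0.0001
grasp_force: 0.0
```

{"name": "send_rows", "arguments": {"linear": [[0,0,0.001],[0,0,0]], "twist": [[0,0,0],[0,0,0]], "gripper": [0,0]}}

```text
time: 10.9
ee_pos: [0.6321, -0.0562, 0.1254]
tcp_rot: [-179.4, -10.6, -5.2]
wrist_force: [0.0, -0.0, 0.4]
opening: -0.0001
grasp_force: 0.0
```

{"name": "send_rows", "arguments": {"linear": [[0,0,0.001],[0,0,0]], "twist": [[0,0,0],[0,0,0]], "gripper": [0,0]}}

```text
time: 11.15
ee_pos: [0.6323, -0.0562, 0.1244]
tcp_rot: [-179.4, -10.6, -5.2]
wrist_force: [0.9, 0.0, 0.5]
opening: -0.0002
grasp_force: 0.0
```

```bash
python3 - <<'E'
from h import *
w=camera('wrist')[:,:,::-1];s=camera('scene')[:,:,::-1]
c=cv2.resize(s[130:250,170:290],(400,400),interpolation=cv2.INTER_CUBIC)
cv2.imwrite('pics/c5.png',np.hstack([w[:400,80:480],c]))
E
```

```text
(no output)
```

View pics/c5.png

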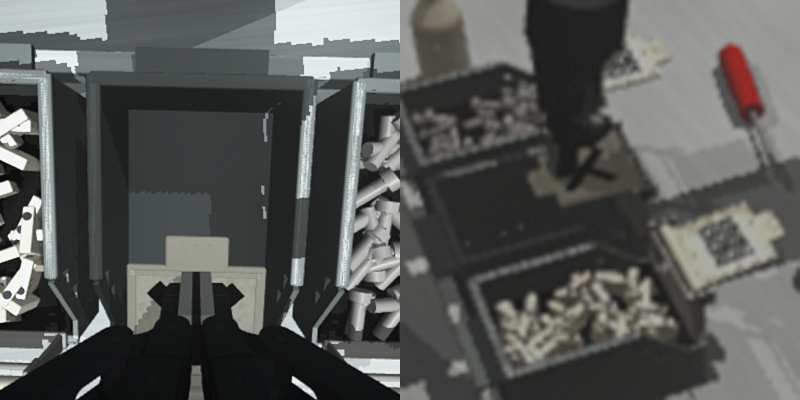

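The cross is showing and the plate is nearly flat. I'll press on in 0.5 mm steps until the wrist force shows the stop.

{"name": "send_rows", "arguments": {"linear": [[0,0,0.0005],[0,0,0]], "twist": [[0,0,0],[0,0,0]], "gripper": [0,0]}}

```text
time: 11.5
ee_pos: [0.6324, -0.0562, 0.124]
tcp_rot: [-179.4, -10.6, -5.2]
wrist_force: [0.1, -0.0, 0.6]
opening: 0.0003
grasp_force: 0.1
```

{"name": "send_rows", "arguments": {"linear": [[0,0,0.0005],[0,0,0]], "twist": [[0,0,0],[0,0,0]], "gripper": [0,0]}}

```text
time: 11.75
ee_pos: [0.6325, -0.0562, 0.1235]
tcp_rot: [-179.4, -10.6, -5.2]
wrist_force: [-1.1, 0.4, -0.3]
opening: 0.0
grasp_force: 0.1
```

{"name": "send_rows", "arguments": {"linear": [[0,0,0.0005],[0,0,0]], "twist": [[0,0,0],[0,0,0]], "gripper": [0,0]}}

```text
time: 12.0
ee_pos: [0.6326, -0.0562, 0.1232]
tcp_rot: [-179.4, -10.6, -5.2]
wrist_force: [0.0, -0.2, 0.7]
opening: -0.0002
grasp_force: 0.6
```

{"name": "send_rows", "arguments": {"linear": [[0,0,0.0005],[0,0,0]], "twist": [[0,0,0],[0,0,0]], "gripper": [0,0]}}

```text
time: 12.25
ee_pos: [0.6326, -0.0562, 0.1229]
tcp_rot: [-179.4, -10.6, -5.2]
wrist_force: [-3.1, -0.0, 5.6]
opening: -0.0
grasp_force: 2.3
```

The force rose to 5.6 N, so the marker is on its stop. I'll retreat and check.

{"name": "send_rows", "arguments": {"linear": [[0,0,-0.005],[0,0,-0.02],[0,0,-0.03],[0,0,-0.04],[-0.03,0,-0.03],[-0.04,0,0],[-0.04,0,0],[0,0,0]], "twist": [[0,0,0],[0,0,0],[0,0,0],[0,0,0],[0,0,0],[0,0,0],[0,0,0],[0,0,0]], "gripper": [0,0,0,0,0,0,0,0]}}

```text
time: 13.25
ee_pos: [0.5002, -0.0456, 0.2267]
tcp_rot: [-179.4, -10.7, -5.2]
wrist_force: [0.6, -0.2, 0.2]
opening: 0.0002
grasp_force: 0.0
```

```bash
python3 - <<'E'
from h import *
w=camera('wrist')[:,:,::-1];s=camera('scene')[:,:,::-1]
c=cv2.resize(s[130:250,170:290],(400,400),interpolation=cv2.INTER_CUBIC)
cv2.imwrite('pics/c6.png',np.hstack([cv2.resize(w,(400,300),interpolation=cv2.INTER_AREA),c[50:350]]))
E
```

```text
(no output)
```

View pics/c6.png

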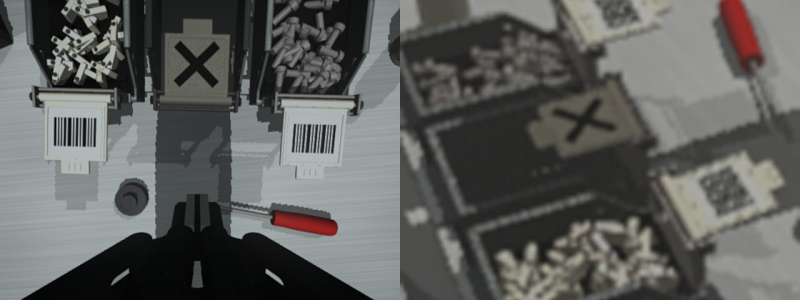

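The middle marker lies flat over its bin with the cross up, at (197,65). The other two markers, the pulley and the screwdriver are where they were, and the arm is clear.

```bash
python3 -c "
from workcell import ticket
print(ticket.job_done())"
```

```text
the job is handed in; nothing more can be done
None
```

I flipped the empty (middle) bin's marker flat over its opening with the cross up and handed the job in at about 13 s; no verdict was returned, but the last pictures show the other markers, pulley and screwdriver unmoved and the arm clear.

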